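# Load and lock a vial rack in the fraction collector

## Robot

A 7-joint arm with a two-finger parallel gripper is mounted at the origin on the work surface. World frame = base frame: x ahead of the robot, y to its left, z up, the work surface at z = 0. Lengths are in m, angles in rad, forces in N, time in s.
With the tool pointing down it reaches from about 0.425 to 0.875 m from the base axis. Payload 4.7 kg.
Tool frame: the origin (TCP) lies midway between the tips of the shut fingers; the grasp point (between the pads) lies 19 mm behind it; z points along the fingers, y is the line along which they close (so a half turn about z gives the same grasp; the last joint's range is limited). The gripper opens to 87 mm and grips with 3 to 60 N. Pads are 19 mm wide; open, the fingers measure 117 mm over their backs; the gripper's body (75 mm by 190 mm) begins 51 mm behind the grasp point.
Start: joints at [0.014, 0.321, -0.07, 1.45, 0.023, 1.371, -0.057], TCP at [0.65, -0, 0.223] pointing down, gripper open.
Joint ranges: [-2.86, 2.86], [-0.3, 2.09], [-1.38, 1.24], [0.06, 2.45], [-1.56, 4.7], [0.09, 2.05], [-2.69, 2.69]. Speed limits (rad/s): [2.57, 2.57, 3.14, 3.14, 3.14, 3.14, 3.14].

## Interface

Orientations are given as a rotation vector (axis times angle).
In Python, from bench import ctrl, vision, monitor gives the robot as it stands (ctrl), with the cameras (vision) and the readings (monitor).
- The arm moves only by the shell command python3 inch.py [FORCE], which reads ROWS from standard input. ROWS is a JSON list of rows, 1 to 20 of them, each of 5 numbers: dx, dy, dz in m, then a turn about the tool's z in rad, then the opening from 0.0 (shut) to 1.0 (fully open); each row is the pose to reach, as a shift and turn from the pose commanded when the command began, along the tool's axes at that moment; what a row does not reach only later rows make up. A row lasts 1/10 s, in which the tool goes at most 0.05 m and 0.15 rad, less where a joint would pass 70% of its speed; a pose out of reach is approached as far as the arm can. The fingers move at their own pace and stop on an object; FORCE is the grip in N (left out, the last holds). Time passes only in rows, so rows that do not move let the fingers close. It prints the time, the measured TCP pose, the force, the opening and the grip force at its end. Input that does not fit is refused with a message, and nothing moves.
- monitor.get_state(): the state, without advancing time (a new reading comes with each control period).
- vision.get_image(name): name is "scene" or "side" or "wrist"; returns the picture (480x640x3 uint8, red, green, blue); there is no depth.
- vision.camera_model(name): a dict with "vertical_fov" (degrees; the focal length in pixels is half the picture's height over the tangent of half this angle, whatever the lens; pixels are square), "cx", "cy" (the principal point, pixels), "k1" (the pictures are not rectified: a ray, as slopes to the right and down, at radius r is drawn at 1 + k1 r^2 times it, then the intrinsics apply), "rvec" (rotation vector, rad) and "tvec" (3), from world to camera coordinates, as OpenCV has them; the wrist camera has in their place "hand_eye" (4x4, takes a point from camera to tool coordinates, whose origin is the TCP and whose axes are the flange's). Camera axes: x right, y down, z forward; pixel columns grow to the right and rows downward; lengths in m; the calibration is good to about 2 mm. A picture is of the moment at which its call begins: read the wrist's pose just before it. camera_model takes no time and is no camera call.
- ctrl.close_job(): hands the job in; it is judged then, once.
The state is a dict: "time": time; "joint_positions": joint angles; "qd": joint speeds; "joint_torque": joint torques, N m; "position": TCP position; "tool_rot": TCP orientation; "ft_force": force on the tool from outside, world axes, zero at the start; "torque": the same for the moment, N m; "grip_width": opening from 0.0 (shut) to 1.0 (fully open); "grip_force": force on a finger pad.
Only numpy, scipy, OpenCV 4.12 (cv2) and the standard library are available. Lean on these libraries where they do the work, as an engineer would, in place of code of your own. Each camera call takes 0.05 s, during which the arm holds its last target. There are 200 camera calls.

## Task

Draw the collector's red-knobbed lock back, set the vial rack gently down in the nest, its blue tongue towards the lock, so that it sits flat and holds the orange rack-present pin down, then slide the lock fully home over the tongue and let go. Keep the rack upright, do not drop it, and leave the bottles, the yellow tub and the wrench where they are.

Things in the scene. Friction and masses are not known exactly. Their poses are not given: they have to be found in the camera images.
- collector: Fixed low white fraction-collector base, 200 (x) x 260 (y) x 50 mm high, flat grey deck on top at 50 mm. Origin at bench level directly below the nest's centre; the base spans x -75..+125, y -160..+100 mm about it. Its yaw varies. A dark panel, 22 mm above the deck, runs along its +x edge (x +85..+125); the lock is at the -y end.
- nest (a point): Centre of the rack nest, on the deck surface (50 mm above the bench), axes as the collector. The nest is 54 (x) x 124 (y) mm between low black guides round a white floor. The rack sits when its origin is at this point and its yaw equals the collector's; the other way round it does not fit. The long sides are open for fingers over the middle 76 mm.
- nest_gap (a point): Middle of the 30 mm wide gap in the nest's -y end, for the rack's tongue; on the deck, y -62 mm from the nest's centre. The black guides (at the four corners, both sides of this gap, and across the +y end) have vertical faces 7 mm high, then flare outward by 6 mm up to 14 mm high.
- pin (a joint): Rack-present pin, travel pressed down in m: 0 free (standing 6 mm above the deck), 0.006 when flush with the deck; stop at 0.0065. Spring: 0.5 N to start, 1.3 N fully down; the rack's weight holds it down.
- pin_top (a point): Tip of the orange pin, 10 mm diameter, in the nest at x 0, y +35 mm from its centre.
- lock (a joint): Sliding lock's travel in m along the collector's +y: 0 fully drawn back (tip of its steel plate at y -90 mm from the nest's centre), 0.027 fully home (tip at y -63, over the tongue of a seated rack; the plate's underside is 13 mm above the deck). It starts home or nearly so, blocking the nest. Friction about 1.5 N; it stays where it is left.
- lock_knob (a point): Centre of the top of the lock's red upright knob, 16 (x) x 10 (y) mm, standing 37 mm tall on the 24 mm wide steel plate; top 55 mm, foot (plate top) 18 mm above the deck. At x 0, y -122 mm (plus the lock's travel) from the nest's centre. Moves with the lock, between two rails 8 mm high.
- rack: Loose white vial rack, 50 (x) x 120 (y) x 40 mm high, with amber vials capped black and blue standing to 53 mm, about 0.45 kg. Origin at the centre of the underside of the white block. At its -y end a blue tongue, 24 mm wide and 10 mm high, sticks out 20 mm at the bottom; a blue band crosses its top at the +y end. Grasp across the 50 mm width at mid-length, pads on the white sides.
- rack_tongue (a point): Middle of the tongue's top face: y -70 mm, 10 mm above the rack's origin.
- amber_bottle: Bystander: amber bottle, 68 mm diameter, 150 mm tall, origin at the underside's centre.
- clear_bottle: Bystander: clear glass bottle with blue cap and white label, 68 mm diameter, 150 mm tall, origin at the underside's centre.
- cap_tub: Bystander: open yellow tub, 70 (x) x 90 (y) x 35 mm, origin at the underside's centre.
- wrench: Bystander: small steel wrench 130 mm long, lying on the bench along its own x.

How it is judged:
On the way, in this order (a step that is already met when the one before it is completed fails the run):
1. the lock is drawn back clear of the nest (value of joint lock below 0.01 m), for 0.1 s.
2. the rack sits flat in the nest and holds the pin down (horizontal distance between rack and nest below 0.006 m and z of rack in the frame of nest below 0.003 m and angle between rack's own z axis and vertical below 0.04 rad and y of rack_tongue in the frame of nest below -0.06 m and value of joint pin above 0.0045 m), for 0.2 s.
At the end, for the whole second after the job is handed in: The rack is at rest, flat in the nest (origin within 6 mm of the nest's centre horizontally and less than 3 mm above the deck, tilt under 0.04 rad), tongue towards the lock, the pin held down more than 4.5 mm, and the lock more than 21 mm along its travel, over the tongue (all of step 2 and value of joint lock above 0.021 m and linear speed of rack below 0.02 m/s); the robot touches nothing.
It fails at once if the rack is tipped more than 0.5 rad (angle between rack's own z axis and vertical above 0.5 rad).
It fails at once if the rack is dropped (moves down freely at over 0.5 m/s without the fingers on it) (linear speed of rack above 0.5 m/s and contact force between the fingers and rack below 0.05 N).
It fails at once if a bottle is moved by more than 25 mm or knocked over (distance of any of amber_bottle, clear_bottle from where it was at the start of the episode above 0.025 m or angle between any of amber_bottle, clear_bottle's own z axis and vertical above 0.5 rad).
It fails at once if the yellow tub or the wrench is moved by more than 25 mm (distance of any of cap_tub, wrench from where it was at the start of the episode above 0.025 m).
It also fails if it takes over 59 s, if anything falls off the work surface, if the arm or the gripper's body presses on something with over 40 N, if the wrist force passes 120 N, or if a joint passes its speed limit or range.

## Working session

There is one attempt and no reset: what is moved stays moved. The work goes in short steps, Python scripts to look and compute and a shell command to move; the robot and the scene stay as the last step left them, time stands still between calls to the robot, and variables do not carry over. Pictures are saved under pics/ and viewed, at most 10 in all, crops included, and the job is handed in when it is done.

```bash
ls; mkdir -p pics
cat > h.py <<'E'
import numpy as np, cv2
from bench import ctrl, vision, monitor
from scipy.spatial.transform import Rotation as R
def cam(n, st=None):
    m=vision.camera_model(n); f=240/np.tan(np.radians(m["vertical_fov"])/2)
    if "hand_eye" in m:
        T=np.array(m["hand_eye"]); Rt=R.from_rotvec(st["tool_rot"]).as_matrix()
        Rc=Rt@T[:3,:3]; C=Rt@T[:3,3]+np.array(st["position"])
    else:
        Rc=R.from_rotvec(m["rvec"]).as_matrix().T; C=-Rc@np.array(m["tvec"])
    return m,f,Rc,C
def ray(c,u,v):
    m,f,Rc,C=c; d=np.array([(u-m["cx"])/f,(v-m["cy"])/f]); p=d.copy()
    for _ in range(20): p=d/(1+m["k1"]*(p@p))
    return C,Rc@np.array([*p,1])
def onz(c,u,v,z):
    C,d=ray(c,u,v); return C+d*(z-C[2])/d[2]
def proj(c,P):
    m,f,Rc,C=c; q=Rc.T@(np.array(P)-C); p=q[:2]/q[2]; p=p*(1+m["k1"]*(p@p)); return np.array([m["cx"],m["cy"]])+f*p
def tri(obs):
    A=np.zeros((3,3));b=np.zeros(3)
    for c,u,v in obs:
        C,d=ray(c,u,v); d=d/np.linalg.norm(d); M=np.eye(3)-np.outer(d,d);A+=M;b+=M@C
    return np.linalg.solve(A,b)
def snap(n,fn):
    st=monitor.get_state(); im=vision.get_image(n); cv2.imwrite("pics/"+fn,im[:,:,::-1]); return st,im
E
python3 - <<'E'
from h import *
for n in("scene","side","wrist"):
    st,im=snap(n,n+"0.png"); print(n,vision.camera_model(n))
print(st)
E
```

```text
bench.py
inch.py
pics
scene {'vertical_fov': 45.93446030318644, 'cx': 315.9385995553814, 'cy': 245.8414981975587, 'k1': -0.07848157999613166, 'rvec': array([ 1.29458177,  2.30971546, -0.87413917]), 'tvec': array([ 0.24289756, -0.33011619,  1.54080892])}
side {'vertical_fov': 56.44111668489574, 'cx': 316.4149603067138, 'cy': 241.5990680984321, 'k1': 0.007895921303852204, 'rvec': array([ 2.07835368, -0.6342003 ,  0.30682016]), 'tvec': array([-0.43327929,  0.29525787,  0.55045805])}
wrist {'vertical_fov': 70.42926770454001, 'cx': 322.7411772966912, 'cy': 241.38707734511067, 'k1': -0.03997221410453162, 'hand_eye': array([[-5.79592703e-04, -9.68359014e-01, -2.49560582e-01,
         6.77523067e-02],
       [ 9.99999633e-01, -4.03784938e-04, -7.55663031e-04,
         7.85212756e-04],
       [ 6.30984304e-04, -2.49560929e-01,  9.68358893e-01,
        -1.61812969e-01],
       [ 0.00000000e+00,  0.00000000e+00,  0.00000000e+00,
         1.00000000e+00]])}
{'time': 0.1, 'joint_positions': array([ 0.01407542,  0.32174375, -0.07007546,  1.45153673,  0.02260217,
        1.37080973, -0.0569209 ]), 'qd': array([-3.23856910e-04, -1.70717643e-03,  6.06308524e-05, -3.05513010e-03,
        8.69793649e-04, -8.68909500e-04, -1.68680024e-04]), 'joint_torque': array([ 1.37795760e-04, -4.92569017e+01, -4.06077392e-01, -3.13399816e+01,
       -6.42974046e-02,  3.95253638e-02,  6.49213871e-05]), 'position': array([ 6.49508029e-01, -3.91826433e-05,  2.21582315e-01]), 'tool_rot': array([-2.22061071e+00, -2.22066140e+00,  2.00564549e-03]), 'ft_force': array([-0.01646573,  0.65121755,  0.02310749]), 'torque': array([0.00360504, 0.00700938, 0.01053313]), 'grip_force': 0.0, 'grip_width': 0.9999202646702424}
```

View pics/scene0.png

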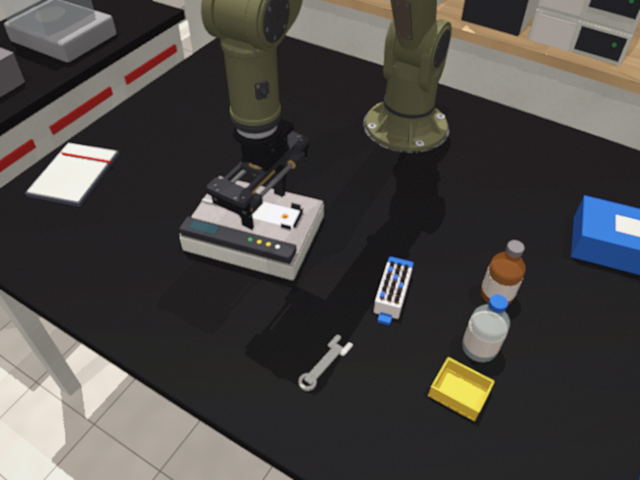

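View pics/side0.png

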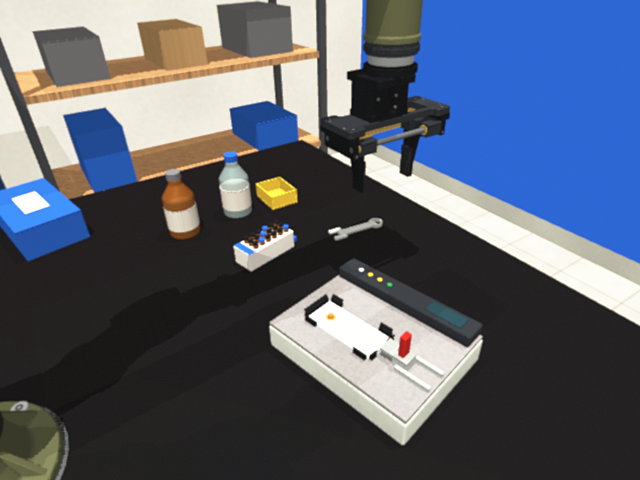

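View pics/wrist0.png

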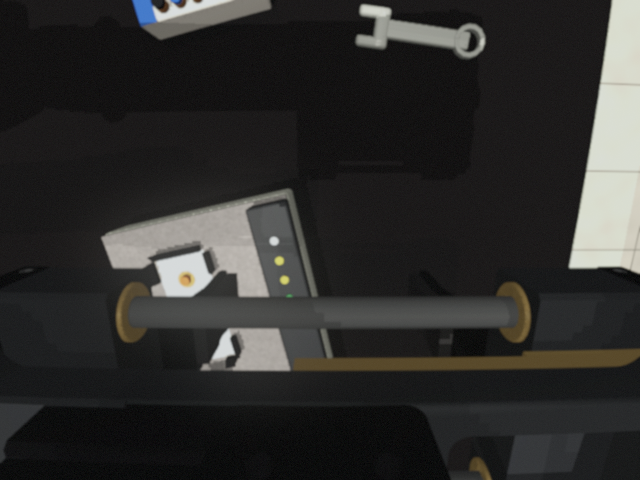

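The scene view shows the base occluded by the gripper, with the rack at (395,288), tongue at (384,319) and band at (401,262). The side view shows pin (331,317), knob (405,334) and rack (265,246). The wrist view shows the pin at (187,279).

Run:
```python
from h import *
from scipy.optimize import least_squares
S,D=cam("scene"),cam("side"); st=monitor.get_state(); W=cam("wrist",st)
print("pin",tri([(S,285,215),(D,331,317),(W,187,279)]))
obs=[(D,331,317,0,35,56),(W,187,279,0,35,56),(S,285,215,0,35,56),(D,270,323,-75,100,50),(D,404,420,-75,-160,50),(W,105,238,-75,100,50)]
def P(q,x,y,z): c,s=np.cos(q[2]),np.sin(q[2]); return [q[0]+(c*x-s*y)/1e3,q[1]+(s*x+c*y)/1e3,z/1e3]
f=lambda q:np.concatenate([proj(o[0],P(q,*o[3:]))-o[1:3] for o in obs])
r=least_squares(f,[.6,0,.2]);print("collector",r.x,r.fun.round(1))
for t in(0,27): print(t,proj(D,P(r.x,0,-122+t,105)))
print("rack", tri([(S,401,262),(D,244,256)]), "tongue",tri([(S,384,319),(D,296,238)]))
print(onz(S,401,262,.04),onz(S,384,319,.01))
for n in [(S,508,247),(S,499,302),(S,462,388),(S,345,345),(S,308,383)]: print(onz(*n,.15 if n[1]>490 else .02))
```

```text
pin [ 0.50554197 -0.05919303  0.0508344 ]
collector [ 0.51705471 -0.09347285  0.2128845 ] [ 0.8 -4.1  0.2  2.2 -2.5  0.5 -1.1 -2.7  2.7  2.2 -3.4 -2.9]
0 [419.69772759 341.42404541]
27 [402.57749447 331.19703302]
rack [0.47567342 0.2076689  0.0269726 ] tongue [0.60945999 0.23533505 0.00517604]
[0.4808559  0.21358857 0.04      ] [0.60560408 0.24071815 0.01      ]
[0.43322034 0.3980577  0.15      ]
[0.56382398 0.42596144 0.15      ]
[0.67202975 0.4292174  0.02      ]
[0.70253494 0.20722066 0.02      ]
[0.80544665 0.1898157  0.02      ]
```

```bash
echo '[[-0.05,-0.02,-0.01,-0.05,1],[-0.1,-0.04,-0.02,-0.1,1],[-0.15,-0.06,-0.03,-0.15,1],[-0.2,-0.08,-0.03,-0.2,1],[-0.24,-0.09,-0.03,-0.21,1],[-0.25,-0.09,-0.03,-0.21,1],[-0.25,-0.09,-0.03,-0.21,1],[-0.25,-0.09,-0.03,-0.21,1]]' | python3 inch.py
python3 - <<'E'
from h import *
st,im=snap("wrist","w1.png"); print(st["position"],st["tool_rot"]); snap("scene","s1.png")
np.save("w1.npy",np.array([*st["position"],*st["tool_rot"]]))
a=cv2.imread("pics/s1.png")[150:350,150:450]
cv2.imwrite("pics/s1c.png",cv2.resize(a,None,fx=2.6,fy=2.6,interpolation=cv2.INTER_CUBIC))
E
```

```text
time: 0.95
position: [0.56, -0.2495, 0.2522]
tool_rot: [-1.976, -2.441, -0.001]
ft_force: [0.2, 0.7, 0.2]
grip_width: 0.994
grip_force: 0.0
[ 0.55999753 -0.24953229  0.25216623] [-1.97627129e+00 -2.44090204e+00 -1.04894465e-03]
```

View pics/w1.png

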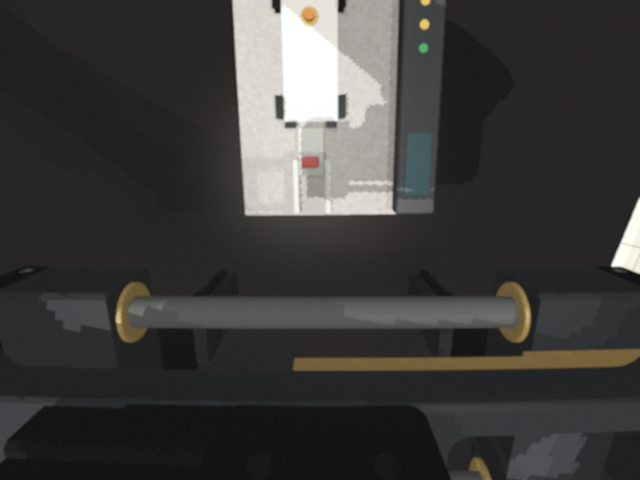

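View pics/s1c.png

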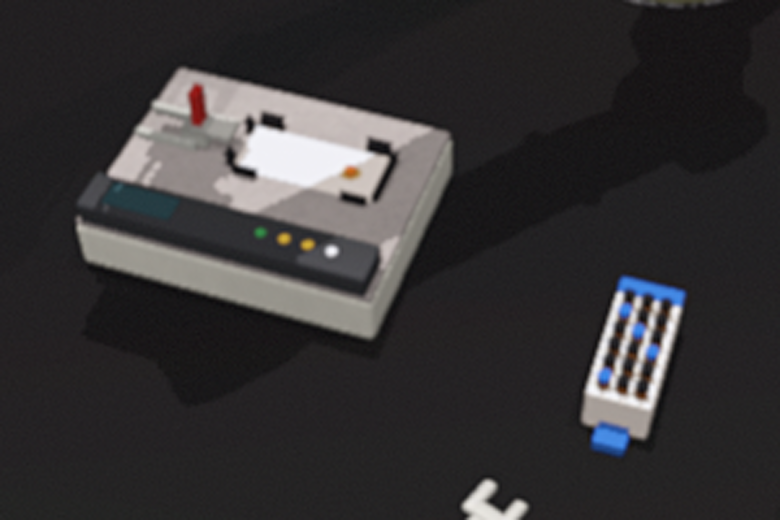

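The wrist view shows pin (310,15), knob top (310,162) and a base corner at (245,215). The scene crop shows the knob at (197,87), pin (351,172) and rack corners (622,277), (685,293), (583,403) and (655,412), all in crop pixels.

Run:
```python
from h import *
from scipy.optimize import least_squares
S,D=cam("scene"),cam("side"); w=np.load("w1.npy"); W=cam("wrist",{"position":w[:3],"tool_rot":w[3:]})
def P(q,x,y,z): c,s=np.cos(q[2]),np.sin(q[2]); return [q[0]+(c*x-s*y)/1e3,q[1]+(s*x+c*y)/1e3,z/1e3]
im=cv2.imread("pics/w1.png").astype(int)
def cen(m): n,l,s,c=cv2.connectedComponentsWithStats(m.astype(np.uint8)); k=1+np.argmax(s[1:,4]); return s[k],c[k]
m=(im[:,:,2]>120)&(im[:,:,1]<100)&(im[:,:,0]<100)
print("red",cen(m))
m=(im[:,:,2]>150)&(im[:,:,0]<90); m[60:]=0; m[:,380:]=0; print("pin",cen(m))
c=lambda u,v:(150+u/2.6,150+v/2.6)
def fit(obs,q0):
    f=lambda q:np.concatenate([o[5 if len(o)>5 else 0:][0:0] if 0 else (proj(o[0],P(q,*o[2]))-np.array(o[1])) for o in obs])
    r=least_squares(f,q0,loss="soft_l1");print(r.x,f(r.x).reshape(-1,2).round(1).tolist());return r.x
q=fit([(W,(310,15),(0,35,56)),(W,(245,215),(-75,-160,50)),(S,c(351,172),(0,35,56)),(S,c(183,67),(-75,-160,50)),(S,c(450,133),(-75,100,50)),
 (D,(331,317),(0,35,56)),(D,(270,323),(-75,100,50)),(D,(404,420),(-75,-160,50))],[.51,-.09,.21])
qw=fit([(W,(310,15),(0,35,56)),(W,(245,215),(-75,-160,50)),(W,(434,213),(125,-160,72))],[.51,-.09,.21])
k=onz(W,310,162,.105); print("knob",k, "tri",tri([(W,310,162),(S,*c(197,87)),(D,405,334)]),"home pred",P(q,0,-95,105))
x=[c(622,277),c(685,293),c(583,403),c(655,412)]
r=fit([(S,x[0],(-25,60,40)),(S,x[1],(25,60,40)),(S,x[2],(-25,-60,40)),(S,x[3],(25,-60,40)),(S,c(648,438),(25,-60,0)),(D,(296,238),(0,-80,5))],[.54,.22,1.8])
```

```text
red (array([303, 158,  15,   9, 134], dtype=int32), array([309.94776119, 161.97014925]))
pin (array([304,  13,  11,   9,  48], dtype=int32), array([309.125     ,  17.97916667]))
[ 0.51540579 -0.09203     0.21470702] [[0.5, -2.6], [-0.9, 0.7], [-1.6, -0.9], [-2.7, 0.3], [-0.3, 0.3], [-0.6, -4.2], [-2.5, -2.7], [1.1, 1.9]]
[ 0.51459251 -0.09119751  0.22259721] [[-0.5, -3.7], [-0.3, 0.3], [1.2, 3.5]]
knob [ 0.53678249 -0.19221506  0.105     ] tri [ 0.53517479 -0.19119272  0.10572901] home pred [np.float64(0.5356466008292609), np.float64(-0.18484869515426255), 0.105]
[0.5338788  0.2254228  1.80772921] [[0.1, 0.5], [-0.4, 0.1], [1.3, -3.2], [-1.2, -0.2], [-0.9, 1.5], [-4.5, -3.2]]
```

```bash
echo '[[0.04,-0.01,0.03,0,1],[0.061,-0.0115,0.06,0,1],[0.061,-0.0115,0.1,0,1],[0.061,-0.0115,0.14,0,1],[0.061,-0.0115,0.165,0,1],[0.061,-0.0115,0.176,0,1],[0.061,-0.0115,0.176,0,0.5],[0.061,-0.0115,0.176,0,0.35]]' | python3 inch.py 8
echo '[[0,0,0,0,0.1],[0,0,0,0,0.1],[0,0,0,0,0.1],[0,0,0,0,0.1],[0,0,0,0,0.1],[0,0,0,0,0.1]]' | python3 inch.py 8
python3 - <<'E'
from h import *
snap("side","d2.png");a=cv2.imread("pics/d2.png")[230:430,260:500]
cv2.imwrite("pics/d2c.png",cv2.resize(a,None,fx=3,fy=3))
E
```

```text
time: 1.85
position: [0.5373, -0.1923, 0.0779]
tool_rot: [1.974, 2.442, 0.002]
ft_force: [0.2, -0.3, -0.4]
grip_width: 0.896
grip_force: 0.0
time: 2.45
position: [0.5361, -0.1928, 0.0766]
tool_rot: [1.976, 2.442, 0.0]
ft_force: [-0.7, 0.1, -0.0]
grip_width: 0.357
grip_force: 0.0
```

View pics/d2c.png

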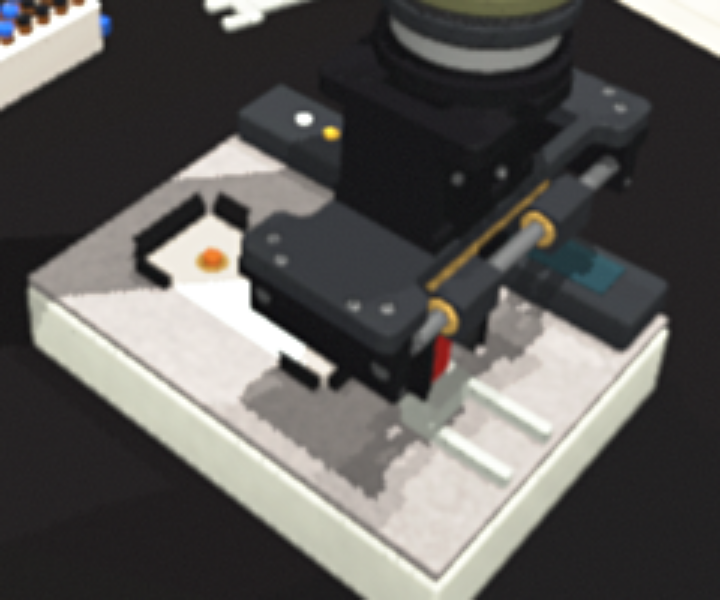

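The side crop shows the fingers straddling the red knob at crop (443,358), still closing. I'll finish the close.

```bash
echo '[[0,0,0,0,0.1],[0,0,0,0,0.1],[0,0,0,0,0.1],[0,0,0,0,0.1],[0,0,0,0,0.1]]' | python3 inch.py 8
```

```text
time: 3.0
position: [0.5358, -0.1928, 0.0765]
tool_rot: [-1.976, -2.442, 0.0]
ft_force: [-0.8, -0.1, 0.7]
grip_width: 0.187
grip_force: 8.0
```

Gripped at an opening of 0.187 (16 mm), which matches the knob. I'll pull back.

```bash
echo '[[-0.006,0,0,0,0.1],[-0.012,0,0,0,0.1],[-0.017,0,0,0,0.1],[-0.021,0,0,0,0.1],[-0.024,0,0,0,0.1],[-0.024,0,0,0,0.1],[-0.024,0,0,0,0.1]]' | python3 inch.py
```

```text
time: 3.7
position: [0.5405, -0.2135, 0.0763]
tool_rot: [-1.972, -2.44, -0.003]
ft_force: [-4.3, 7.0, 4.3]
grip_width: 0.186
grip_force: 8.0
```

```bash
echo '[[0.003,0,0,0,0.5],[0.003,0,0,0,0.5],[0.003,0,0,0,0.5],[0.003,0,0,0,0.5],[0.003,0,-0.04,0,0.7],[0.003,0,-0.08,0,1],[0.003,0,-0.12,0,1],[0.003,0,-0.16,0,1]]' | python3 inch.py
python3 - <<'E'
from h import *
snap("scene","s3.png"); a=cv2.imread("pics/s3.png")[150:350,150:450]
st=monitor.get_state(); t=R.from_rotvec(st["tool_rot"]).as_matrix(); print(st["time"],(t.T@(np.array([.63,.245,.25])-st["position"])).round(4), "yaw",np.arctan2(t[1,1],t[0,1]))
E
```

```text
time: 4.5
position: [0.5403, -0.2137, 0.2383]
tool_rot: [1.976, 2.441, 0.0]
ft_force: [0.6, -0.5, -0.2]
grip_width: 0.779
grip_force: 0.0
4.55 [ 0.4318  0.1801 -0.0046] yaw 0.20943167662036127
```

```bash
echo '[[0.04,0.016,-0.01,-0.14,1],[0.08,0.033,-0.01,-0.28,1],[0.12,0.05,-0.01,-0.42,1],[0.16,0.066,-0.01,-0.56,1],[0.2,0.083,-0.01,-0.7,1],[0.24,0.1,-0.01,-0.84,1],[0.28,0.117,-0.01,-0.98,1],[0.32,0.133,-0.01,-1.12,1],[0.36,0.15,-0.01,-1.26,1],[0.4,0.167,-0.01,-1.4,1],[0.432,0.18,-0.01,-1.54,1],[0.432,0.18,-0.01,-1.598,1],[0.432,0.18,-0.01,-1.598,1],[0.432,0.18,-0.01,-1.598,1],[0.432,0.18,-0.01,-1.598,1]]' | python3 inch.py
python3 - <<'E'
from h import *
st,im=snap("wrist","w4.png"); np.save("w4.npy",np.array([*st["position"],*st["tool_rot"]]))
t=R.from_rotvec(st["tool_rot"]).as_matrix(); print("yaw",np.arctan2(t[1,1],t[0,1]))
q=[.5339,.2254,1.808]; W=cam("wrist",st)
for x,y,z in((-25,60,40),(25,60,40),(-25,-60,40),(25,-60,40),(0,-70,10)):
    c,s=np.cos(q[2]),np.sin(q[2]); print(proj(W,[q[0]+(c*x-s*y)/1e3,q[1]+(s*x+c*y)/1e3,z/1e3]).round())
E
```

```text
time: 6.05
position: [0.627, 0.245, 0.2466]
tool_rot: [-0.366, 3.12, -0.001]
ft_force: [0.5, -0.6, -0.3]
grip_width: 0.998
grip_force: 0.0
yaw 1.804570888360829
[300.  64.]
[351.  64.]
[302. 185.]
[349. 185.]
[326. 191.]
```

View pics/w4.png

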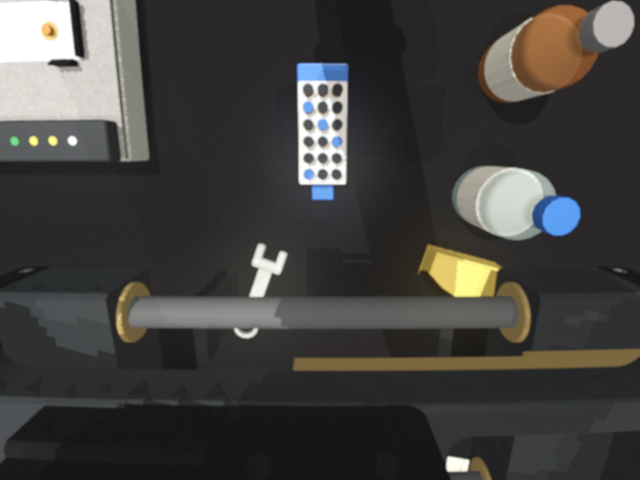

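The rack's top corners are at (298,64), (348,64), (299,185) and (347,185), 2–3 px left of the prediction. The pin is at (50,31), and the bottles, tub and wrench are clear.

Run:
```python
from h import *
from scipy.optimize import least_squares
w=np.load("w4.npy"); W=cam("wrist",{"position":w[:3],"tool_rot":w[3:]})
w1=np.load("w1.npy"); W1=cam("wrist",{"position":w1[:3],"tool_rot":w1[3:]})
def P(q,x,y,z): c,s=np.cos(q[2]),np.sin(q[2]); return [q[0]+(c*x-s*y)/1e3,q[1]+(s*x+c*y)/1e3,z/1e3]
obs=[((298,64),(-25,60,40)),((348,64),(25,60,40)),((299,185),(-25,-60,40)),((347,185),(25,-60,40)),((322,192),(0,-70,10))]
f=lambda q:np.concatenate([proj(W,P(q,*b))-a for a,b in obs])
r=least_squares(f,[.534,.225,1.8]);print(r.x,f(r.x).round(1))
print("pin z56",onz(W,50,31,.056),onz(W1,309.5,16.5,.056),"pred",P([.5154,-.092,.2147],0,35,56))
t=R.from_rotvec(w[3:]).as_matrix(); print((t.T@(np.array([r.x[0],r.x[1],.019])-w[:3])).round(4),np.arctan2(t[1,1],t[0,1]))
```

```text
[0.53470462 0.22260234 1.80130274] [-0.1  0.   0.1  0.2  0.4  0.  -1.   0.2  0.7 -0.5]
pin z56 [ 0.50728479 -0.05372434  0.056     ] [ 0.50693305 -0.06168056  0.056     ] pred [np.float64(0.5079430985974801), np.float64(-0.057803587593534066), 0.056]
[ 9.500e-02 -2.000e-04  2.276e-01] 1.804570888360829
```

```bash
echo '[[0.045,0,0.02,0,1],[0.085,0,0.05,0,1],[0.095,0,0.09,0,1],[0.095,0,0.13,0,1],[0.095,0,0.17,0,1],[0.095,0,0.2,0,1],[0.095,0,0.22,0,1],[0.095,0,0.232,0,1],[0.095,0,0.235,0,1],[0.095,0,0.235,0,1],[0.095,0,0.235,0,0.5],[0.095,0,0.235,0,0.45],[0.095,0,0.235,0,0.45],[0.095,0,0.235,0,0.45],[0.095,0,0.235,0,0.45],[0.095,0,0.235,0,0.45],[0.095,0,0.235,0,0.45]]' | python3 inch.py 20
```

```text
time: 7.8
position: [0.5344, 0.2237, 0.0118]
tool_rot: [-0.371, 3.119, -0.001]
ft_force: [-0.5, -2.4, 1.7]
grip_width: 0.573
grip_force: 20.0
```

```bash
echo '[[0,0,-0.01,0,0.45],[0,0,-0.04,0,0.45],[0,0,-0.08,0,0.45],[0,0,-0.12,0,0.45],[0,0,-0.15,0,0.45],[0,0,-0.15,0,0.45]]' | python3 inch.py 25
echo '[[0.005,-0.02,0,0.1,0.45],[0.014,-0.046,0,0.23,0.45],[0.023,-0.073,0,0.36,0.45],[0.031,-0.1,0,0.49,0.45],[0.039,-0.126,0,0.62,0.45],[0.047,-0.152,0,0.75,0.45],[0.055,-0.178,0,0.88,0.45],[0.063,-0.204,0,1.01,0.45],[0.071,-0.23,0,1.14,0.45],[0.079,-0.255,0,1.27,0.45],[0.086,-0.278,0,1.4,0.45],[0.092,-0.297,0,1.53,0.45],[0.094,-0.302,0,1.585,0.45],[0.094,-0.3024,0,1.591,0.45],[0.094,-0.3024,0,1.591,0.45],[0.094,-0.3024,0,1.591,0.45],[0.094,-0.3024,0,1.591,0.45]]' | python3 inch.py
python3 - <<'E'
from h import *
st=monitor.get_state(); t=R.from_rotvec(st["tool_rot"]).as_matrix(); print(st["position"],np.arctan2(t[1,1],t[0,1]),(t.T@(np.array([.5141,-.0923,.092])-st["position"])).round(4))
E
```

```text
time: 8.4
position: [0.5364, 0.2263, 0.1665]
tool_rot: [-0.372, 3.111, 0.004]
ft_force: [0.9, 0.5, -4.2]
grip_width: 0.569
grip_force: 25.0
time: 10.1
position: [0.5137, -0.0907, 0.1612]
tool_rot: [-1.965, -2.451, 0.0]
ft_force: [-0.0, -0.2, -2.8]
grip_width: 0.574
grip_force: 25.0
[ 0.51371673 -0.0906501   0.16123862] 0.2191259677261554 [-0.0017  0.      0.0692]
```

Now I'll lower to hover 30 mm above the deck and check.

```bash
echo '[[-0.0017,0,0.03,0,0.45],[-0.0017,0,0.055,0,0.45],[-0.0017,0,0.07,0,0.45],[-0.0017,0,0.07,0,0.45],[-0.0017,0,0.07,0,0.45]]' | python3 inch.py
python3 - <<'E'
from h import *
snap("side","d5.png"); snap("scene","s5.png")
a=cv2.imread("pics/d5.png")[240:430,260:500]; b=cv2.imread("pics/s5.png")[150:290,160:340]
a=cv2.resize(a,(400*240//240*1,317*1)) if 0 else cv2.resize(a,None,fx=1.65,fy=1.65*1.0,interpolation=cv2.INTER_CUBIC); a=cv2.resize(cv2.imread("pics/d5.png")[250:400,290:450],(400,375),interpolation=cv2.INTER_CUBIC); b=cv2.resize(b,(400,311),interpolation=cv2.INTER_CUBIC); b=cv2.copyMakeBorder(b,0,64,0,0,0)
cv2.imwrite("pics/c5.png",cv2.hconcat([a,b]))
E
```

```text
time: 10.6
position: [0.5145, -0.0929, 0.092]
tool_rot: [1.967, 2.45, 0.0]
ft_force: [1.2, 0.4, -4.1]
grip_width: 0.575
grip_force: 25.0
```

View pics/c5.png

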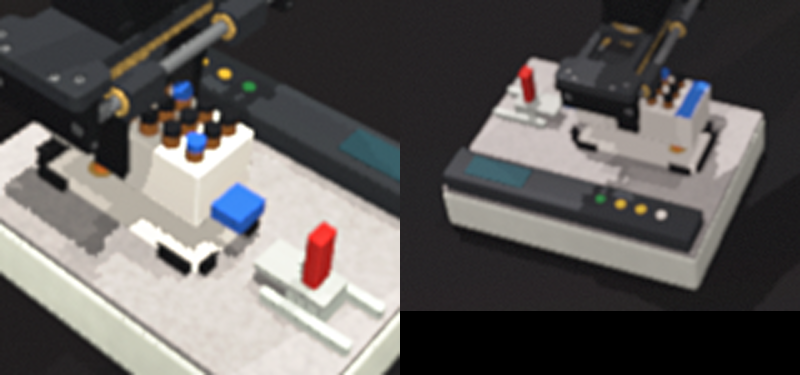

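The lock is drawn back, and the rack hangs level above the nest with its tongue towards the lock; tongue top centre is at crop (238,203). I'll check the residual numerically.

Run:
```python
from h import *
S,D=cam("scene"),cam("side")
def P(q,x,y,z): c,s=np.cos(q[2]),np.sin(q[2]); return [q[0]+(c*x-s*y)/1e3,q[1]+(s*x+c*y)/1e3,z/1e3]
q=[.5145,-.0929,.2165]; z0=80.2
d=lambda p:((proj(D,p)-[290,250])*2.5).round(0); s=lambda p:((proj(S,p)-[160,150])*400/180+[400,0]).round(0)
for n,p in dict(tongue=(0,-70,10),tl=(-12,-80,10),tr=(12,-80,10),c1=(-25,-60,0),b1=(-25,-60,40)).items(): print(n,d(P(q,p[0],p[1],p[2]+z0)))
for p in((25,60,40),(-25,60,40),(25,60,0)): print("scene",p,s(P(q,p[0],p[1],p[2]+z0)))
n=[.5141,-.0923,.2165]
# guides: inner top corners (flare) & gap edges; knob top
for nm,p in dict(gapL=(-15,-62,64),gapR=(15,-62,64),knob0=(0,-122,105),pin=(0,35,53)).items(): print(nm,d(P(n,*p)),s(P(n,*p)))
```

```text
tongue [238. 201.]
tl [240. 222.]
tr [266. 199.]
c1 [195. 229.]
b1 [198. 176.]
scene (25, 60, 40) [687. 120.]
scene (-25, 60, 40) [706.  85.]
scene (25, 60, 0) [688. 150.]
gapL [207. 241.] [589. 106.]
gapR [239. 213.] [577. 126.]
knob0 [319. 229.] [523.  71.]
pin [ 99. 162.] [675. 146.]
```

Predictions and observations agree to about 1 mm. I'll lower gently.

```bash
echo '[[0,0,0.006,0,0.45],[0,0,0.012,0,0.45],[0,0,0.016,0,0.45],[0,0,0.02,0,0.45],[0,0,0.023,0,0.45],[0,0,0.026,0,0.45],[0,0,0.026,0,0.45],[0,0,0.026,0,0.45]]' | python3 inch.py
```

```text
time: 11.5
position: [0.5142, -0.0933, 0.0656]
tool_rot: [1.968, 2.449, -0.0]
ft_force: [-0.4, -0.5, -2.6]
grip_width: 0.569
grip_force: 25.0
```

```bash
echo '[[0,0,0.001,0,0.45],[0,0,0.002,0,0.45],[0,0,0.003,0,0.45],[0,0,0.004,0,0.45],[0,0,0.0045,0,0.45],[0,0,0.0045,0,0.45]]' | python3 inch.py
```

```text
time: 12.1
position: [0.5144, -0.0933, 0.0617]
tool_rot: [1.967, 2.449, 0.0]
ft_force: [-2.2, -0.2, 3.5]
grip_width: 0.571
grip_force: 25.0
```

```bash
echo '[[0,0,0,0,0.8],[0,0,0,0,0.85],[0,0,0,0,0.85],[0,0,0,0,0.85],[0,0,-0.02,0,0.9],[0,0,-0.05,0,0.9],[0,0,-0.09,0,0.9],[-0.04,0,-0.12,0,0.8],[-0.08,0,-0.12,0,0.6],[-0.12,0,-0.12,0,0.6],[-0.12,0,-0.12,0,0.6]]' | python3 inch.py
python3 - <<'E'
from h import *
st,im=snap("wrist","w6.png"); snap("side","d6.png")
a=cv2.resize(cv2.imread("pics/d6.png")[250:400,290:450],(400,375),interpolation=cv2.INTER_CUBIC);b=cv2.resize(cv2.imread("pics/w6.png")[0:300,120:520],(400,300));b=cv2.copyMakeBorder(b,0,75,0,0,0)
cv2.imwrite("pics/c6.png",cv2.hconcat([a,b]))
t=R.from_rotvec(st["tool_rot"]).as_matrix(); print(np.arctan2(t[1,1],t[0,1]),(t.T@(np.array([.5403,-.213,.0765])-st["position"])).round(4))
S,D=cam("scene"),cam("side")
def P(q,x,y,z): c,s=np.cos(q[2]),np.sin(q[2]); return [q[0]+(c*x-s*y)/1e3,q[1]+(s*x+c*y)/1e3,z/1e3]
n=[.5141,-.0925,.217];d=lambda p:((proj(D,p)-[290,250])*2.5).round(0)
for p in((0,-70,60),(-25,-60,90),(25,-60,90),(-25,60,90),(-12,-80,60),(12,-80,60)): print(p,d(P(n,*p)))
E
```

```text
time: 13.2
position: [0.5394, -0.2179, 0.1812]
tool_rot: [1.977, 2.438, -0.005]
ft_force: [0.8, -0.6, -0.7]
grip_width: 0.644
grip_force: 0.0
0.20830237145379565 [0.005  0.0019 0.1046]
(0, -70, 60) [234. 239.]
(-25, -60, 90) [195. 216.]
(25, -60, 90) [250. 170.]
(-25, 60, 90) [ 41. 119.]
(-12, -80, 60) [235. 260.]
(12, -80, 60) [261. 237.]
```

View pics/c6.png

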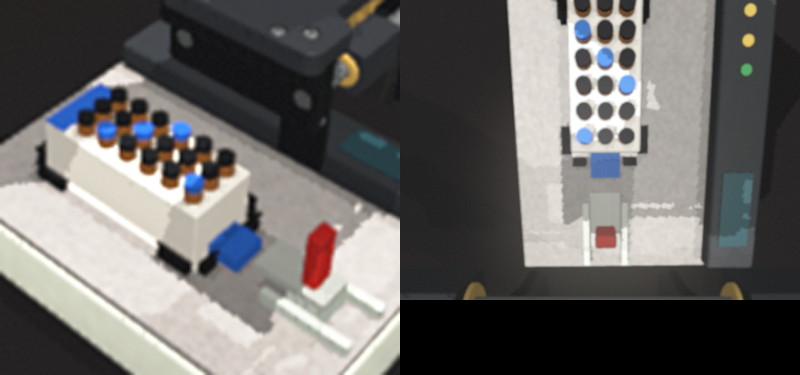

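The rack is seated flat with its tongue in the gap: tongue at crop (236,241) against a predicted (234,239). The lock is still drawn back. I'll grip the knob again.

```bash
echo '[[0.005,0.002,0.03,0,0.5],[0.005,0.002,0.06,0,0.5],[0.005,0.002,0.085,0,0.5],[0.005,0.002,0.1,0,0.5],[0.005,0.002,0.1045,0,0.4],[0.005,0.002,0.1045,0,0.1],[0.005,0.002,0.1045,0,0.1],[0.005,0.002,0.1045,0,0.1],[0.005,0.002,0.1045,0,0.1],[0.005,0.002,0.1045,0,0.1],[0.005,0.002,0.1045,0,0.1]]' | python3 inch.py 8
```

```text
time: 14.4
position: [0.539, -0.2061, 0.0777]
tool_rot: [-1.968, -2.446, 0.004]
ft_force: [-6.7, -0.1, 5.8]
grip_width: 0.183
grip_force: 8.0
```

```bash
echo '[[0.006,0,0,0,0.1],[0.012,0,0,0,0.1],[0.018,0,0,0,0.1],[0.023,0,0,0,0.1],[0.027,0,0,0,0.1],[0.03,0,0,0,0.1],[0.03,0,0,0,0.1],[0.03,0,0,0,0.1]]' | python3 inch.py 12
```

```text
time: 15.2
position: [0.5331, -0.1796, 0.0777]
tool_rot: [1.97, 2.445, -0.006]
ft_force: [-3.7, -5.6, 2.3]
grip_width: 0.181
grip_force: 12.0
```

The tool travelled 27 mm and met the stop. I'll release, lift and check.

```bash
echo '[[0.027,0,0,0,0.5],[0.027,0,0,0,0.5],[0,0,0,0,0.5]]' | python3 inch.py >/dev/null 2>&1 & wait
python3 - <<'E'
from h import *
s=monitor.get_state();print(s["time"],s["position"],s["grip_width"],s["grip_force"])
E
```

```text
15.5 [ 0.53637652 -0.17541319  0.07915236] 0.36606674372577497 0.0
```

That release row was my mistake. Rows shift from the pose where the command begins, so 0.027 nudged the tool forward before it came back. I'll lift straight up and check for any disturbance.

```bash
echo '[[0,0,0,0,0.6],[0,0,0,0,0.6],[0,0,-0.03,0,0.6],[0,0,-0.07,0,0.6],[0,0,-0.11,0,0.6],[-0.04,0,-0.12,0,0.6],[-0.08,0,-0.12,0,0.6],[-0.08,0,-0.12,0,0.6],[-0.08,0,-0.12,0,0.6]]' | python3 inch.py
python3 - <<'E'
from h import *
st,im=snap("wrist","w7.png"); snap("side","d7.png")
a=cv2.resize(cv2.imread("pics/d7.png")[250:400,290:450],(400,375),interpolation=cv2.INTER_CUBIC);b=cv2.resize(cv2.imread("pics/w7.png")[0:300,120:520],(400,300));b=cv2.copyMakeBorder(b,0,75,0,0,0)
cv2.imwrite("pics/c7.png",cv2.hconcat([a,b]))
D=cam("side");W=cam("wrist",st)
def P(q,x,y,z): c,s=np.cos(q[2]),np.sin(q[2]); return [q[0]+(c*x-s*y)/1e3,q[1]+(s*x+c*y)/1e3,z/1e3]
n=[.5141,-.0925,.217];d=lambda p:((proj(D,p)-[290,250])*2.5).round(0)
for y in(-95,-101,-122): print(y,d(P(n,0,y,105)),(proj(W,P(n,0,y,105))-[120,0]+[400,0]).round())
E
```

```text
time: 16.4
position: [0.5515, -0.2537, 0.1963]
tool_rot: [-1.968, -2.447, -0.001]
ft_force: [0.7, 0.7, -0.5]
grip_width: 0.597
grip_force: 0.0
-95 [276. 204.] [599. 150.]
-101 [286. 209.] [599. 159.]
-122 [319. 229.] [599. 188.]
```

View pics/c7.png

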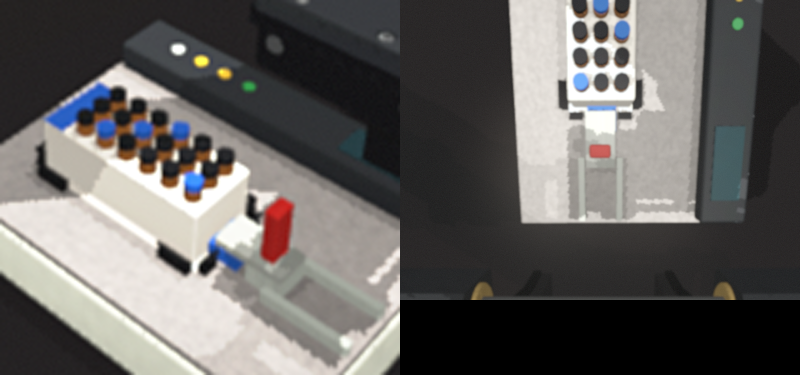

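The knob is at its home prediction: side crop (279,205) against (276,204), and wrist (600,151) against (599,150). The plate covers the tongue, and the rack hasn't moved and sits flat. I'll hand in.

```bash
python3 -c "
from bench import ctrl, vision, monitor
print(ctrl.close_job())"
```

```text
the job is handed in; nothing more can be done
None
```

I handed the job in with the rack flat in the nest, the lock home over its tongue and the gripper clear; one mistyped row nudged the tool forward as it released the knob, but the last pictures showed nothing disturbed, and the judge printed no verdict.

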